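# Find the stamped crate and push it to dispatch

## Robot

A 7-joint arm with a two-finger parallel gripper is mounted at the origin on the work surface. World frame = base frame: x ahead of the robot, y to its left, z up, the work surface at z = 0. Lengths are in mm, angles in degrees, forces in N, time in s.
With the tool pointing down it reaches from about 425 to 800 mm from the base axis. Payload 8.3 kg.
Tool frame: the origin (TCP) lies at the very end of the fingers, on their centre line; the grasp point (between the pads) lies 19 mm behind it; z points along the fingers, y is the line along which they close (so a half turn about z gives the same grasp; the last joint's range is limited). The gripper opens to 85 mm and grips with 20 to 120 N. Pads are 22 mm wide; open, the fingers measure 114 mm over their backs; the gripper's body (76 mm by 85 mm) begins 54 mm behind the grasp point. The pads swing forward as they close: fully open they stand 13 mm farther back than shut.
Start: joints at [-74.078, 21.967, 0.94, 78.501, -0.361, 79.538, -2.664], TCP at [208.849, 589.055, 231.279] pointing down, gripper open.
Joint ranges: [-169.22, 169.22], [-14.56, 117.87], [-87.37, 89.26], [10.42, 133.3], [-82.24, 262.24], [0.94, 117.77], [-172.7, 172.7]. Speed limits (degrees/s): [136.94, 136.94, 172.46, 172.46, 180, 180, 180].

## Interface

Orientations are given as a 3x3 rotation matrix whose columns are the frame's x, y, z axes.
In Python, from station import arm, eyes, order gives the robot as it stands (arm), with the cameras (eyes) and the job (order).
- The arm moves only by the tool run_rows, called after "Request:" by a JSON object that holds its "name" and its "arguments". Schema: {"type":"object","properties":{"deltas":{"type":"array","items":{"type":"array","items":{"type":"number"},"minItems":6,"maxItems":6},"minItems":1,"maxItems":10},"aperture":{"type":"number"},"only":{"type":"string"},"quiet":{"type":"boolean"},"lines":{"type":"string"}},"required":["deltas"],"additionalProperties":false}. deltas is a list of rows, 1 to 10 of them, each of 6 numbers: dx, dy, dz in shares of 80 cm (1.0 is 80 cm), then a rotation vector rx, ry, rz in normalised numbers (1 is 2 pi rad); each row is the pose to reach, as a shift and turn from the pose commanded when the call began, along the tool's axes at that moment; what a row does not reach only later rows make up. A row lasts 1/10 s, in which the tool goes at most 50 mm and 8.59 degrees, less where a joint would pass 70% of its speed; a pose out of reach is approached as far as the arm can. aperture is the finger opening in mm, set as the call begins (left out keeps the last). The fingers move at their own pace and stop on an object; the grip force is fixed at half the most. Time passes only in rows, so rows that do not move let the fingers close. The tool returns the time, the measured TCP pose, the force, the opening and the grip force at its end. only (a regular expression) keeps the lines of the reply that match it, lines (a string "A,B") keeps lines A to B, and quiet returns only ok. Shift and turn numbers lie between -1 and 1, and a call with a number outside is refused. Input that does not fit is refused with a message, and nothing moves.
- arm.state(): the state, without advancing time (a new reading comes with each control period).
- eyes.read_camera(name): name is "side" or "top" or "wrist"; returns a dict with "pixels" (384x512x3 uint8, red, green, blue), "intrinsics" (3x3 intrinsics, pixels), "extrinsics" (4x4, takes a point from world to camera coordinates). Camera axes: x right, y down, z forward; pixel columns grow to the right and rows downward; lengths in mm; the calibration is good to about 2 mm. A picture is of the moment at which its call begins. There is no depth.
- order.job_done(): hands the job in; it is judged then, once.
The state is a dict: "clock": time; "joints": joint angles; "joint_vel": joint speeds; "joint_efforts": joint torques, N m; "ee_pos": TCP position; "tool_rot": TCP orientation; "contact_force": force on the tool from outside, world axes, zero at the start; "ft_torque": the same for the moment, N m; "gripper_width": finger opening in mm; "grasp_force": force on a finger pad.
Only numpy, scipy, OpenCV 4.12 (cv2) and the standard library are available. Lean on these libraries where they do the work, as an engineer would, in place of code of your own. Each camera call takes 0.05 s, during which the arm holds its last target. There are 200 camera calls.

## Task

One of the two blue crates has a stamp on its underside. With the fingers, without lifting either off the bench, tip both crates over towards the robot against the stop strip so that each lies on its near side and its underside faces away from the robot. Then push the stamped one, still lying so, away from the robot until its lower leading edge is on the dispatch line, about parallel to it; leave the other lying by the strip and everything else where it is.

Things in the scene. Friction and masses are not known exactly. Their poses are not given: they have to be found in the camera images.
- crate_a: blue plastic crate with its lid on, about 0.4 kg evenly spread, at the start upright: 70 (x) x 120 (y) x 80 mm high. Origin: centre of the underside; z from underside to lid; -x is its near side, facing the robot and the stop bar. This one is stamped underneath: a white disc 58 mm across with a black bar. Otherwise like crate_b; either may be the left one.
- crate_b: blue plastic crate with its lid on, about 0.4 kg evenly spread, at the start upright: 70 (x) x 120 (y) x 80 mm high. Origin: centre of the underside; z from underside to lid; -x is its near side, facing the robot and the stop bar. Plain underside, no stamp. Otherwise like crate_a.
- crate_a_near (a point): middle of the near (-x) bottom edge of crate_a: the edge it tips on, and its lower leading edge once it lies with its underside away from the robot
- crate_a_far (a point): middle of the far (+x) bottom edge of crate_a, 70 mm above the near one when it lies tipped over. To tip a crate, lead the top of its far side up and over in an arc about its foot (a dead level push jams by friction); past about 41 degrees it drops onto its near side, across the stop strip.
- crate_b_near (a point): the same point of crate_b as crate_a_near
- crate_b_far (a point): the same point of crate_b as crate_a_far
- stop: thin aluminium strip fixed on the bench on the robot's side of the crates, 660 mm long, 12 wide, 4 high. Origin: on the bench, middle of its far (+x) face, 3 to 9 mm from the crates; y along the strip to the robot's left. It keeps a crate's foot from sliding when tipped.
- line: the dispatch line: a white strip 12 mm wide and 800 mm long taped flat across the bench beyond the crates, no height to speak of. Origin: middle of the strip; y runs along it, x away from the robot across it.
- jar: bystander: glass jar with a screw lid, 66 mm across, 90 mm high, standing between the two crates' lanes. Origin: centre of its underside.
- ballast: bystander: white lamp driver, 110 x 34 x 35 mm, lying lengthways (x) between the crates. Origin: centre of its underside.
- bowl: bystander: steel bowl 140 mm across, 60 mm high, on the right. Origin: centre of its underside.
- carton: bystander: small open cardboard box 100 x 80 x 50 mm beyond the line. Origin: centre of its underside.
- screwdriver: bystander: screwdriver lying beyond the line, about 200 mm long, under 35 mm high. Origin: middle of its length, on the bench.
- tape: bystander: roll of tape lying flat on the left, 90 mm across, 25 mm high. Origin: centre of its underside.
- drill: bystander: cordless drill lying on its side on the left, about 0.19 x 0.22 m and 45 mm high. Origin: under the middle of its battery.

How it is judged:
By the outcome, as a careful person would: the job done as asked, in the order asked, and still so for the second after the job is handed in, with the robot touching nothing.
It also fails if it takes over 64 s, if anything falls off the work surface, if the arm or the gripper's body presses on something with over 40 N, if the wrist force passes 120 N, or if a joint passes its speed limit or range.

## Working session

There is one attempt and no reset: what is moved stays moved. The work goes in short steps, Python scripts to look and compute and a tool call to move; the robot and the scene stay as the last step left them, time stands still between calls to the robot, and variables do not carry over. Pictures are saved under pics/ and viewed, at most 10 in all, crops included, and the job is handed in when it is done.

```bash
ls; mkdir -p pics
```

Run:
```python
from station import arm, eyes, order
import cv2,numpy as np
for n in("top","side"):
    c=eyes.read_camera(n);cv2.imwrite(f"pics/{n}0.png",c["pixels"][:,:,::-1]);np.savez(f"pics/{n}0.npz",**c)
    print(n,c["intrinsics"].round(1).tolist(),c["extrinsics"].round(3).tolist())
s=arm.state();print(s["clock"],s["ee_pos"],np.round(s["tool_rot"],3).tolist())
```

```text
pics
station.py
top [[404.0, 0.0, 253.6], [0.0, 404.0, 191.8], [0.0, 0.0, 1.0]] [[0.008, -1.0, -0.018, -1.805], [-0.996, -0.006, -0.089, 552.537], [0.089, 0.019, -0.996, 1048.971], [0.0, 0.0, 0.0, 1.0]]
side [[483.5, 0.0, 244.9], [0.0, 483.5, 191.9], [0.0, 0.0, 1.0]] [[0.979, -0.204, 0.002, -534.783], [-0.135, -0.657, -0.742, 103.108], [0.152, 0.726, -0.671, 1317.838], [0.0, 0.0, 0.0, 1.0]]
0.1 [208.72735817 588.65547875 230.38240803] [[-0.943, 0.334, -0.001], [0.334, 0.943, -0.002], [-0.0, -0.002, -1.0]]
```

View pics/top0.png

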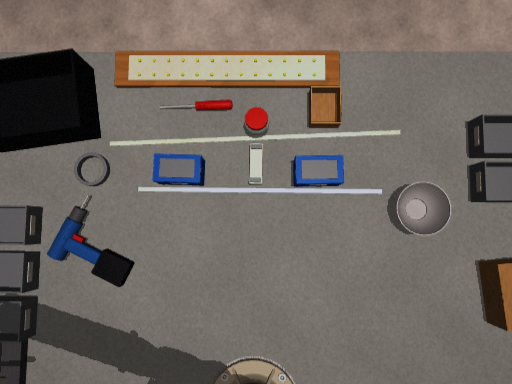

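View pics/side0.png

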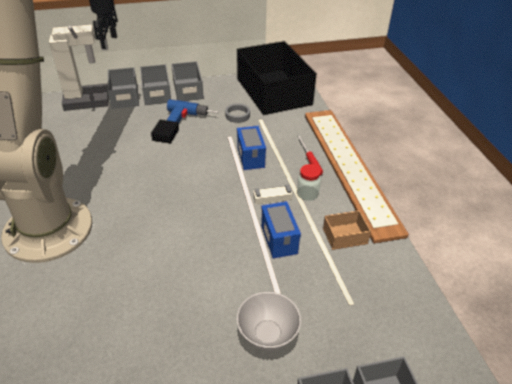

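Create h.py:
```python
import numpy as np,cv2
def cast(c,uv,z):
    K,E=c["intrinsics"],c["extrinsics"];R,t=E[:3,:3],E[:3,3];C=-R.T@t
    uv=np.atleast_2d(np.array(uv,float));d=(np.linalg.inv(K)@np.c_[uv,np.ones(len(uv))].T).T@R
    return C+d*((z-C[2])/d[:,2])[:,None]
def tri(c1,p1,c2,p2):
    P=[c["intrinsics"]@c["extrinsics"][:3] for c in(c1,c2)]
    X=cv2.triangulatePoints(P[0],P[1],np.array(p1,float),np.array(p2,float));return X[:3,0]/X[3,0]
def proj(c,X):
    p=c["intrinsics"]@(c["extrinsics"][:3]@np.append(X,1));return p[:2]/p[2]
```

Run:
```python
import numpy as np,cv2
from h import *
T=np.load("pics/top0.npz");S=np.load("pics/side0.npz")
a=T["pixels"][85:215,130:360,::-1];b=S["pixels"][110:270,215:335,::-1]
cv2.imwrite("pics/crop0.png",np.vstack([cv2.resize(a,None,fx=3.4,fy=3.4,interpolation=2)]))
cv2.imwrite("pics/crop1.png",cv2.resize(b,None,fx=3.7,fy=3.7,interpolation=2))
p=T["pixels"].astype(int)
# strips: bright centroid per column
for nm,rng,cols in(("line",lambda u:(int(143-(u-110)*.038)-7,int(143-(u-110)*.038)+8),[u for u in range(115,396,4) if not 240<u<272 and not 305<u<342]),("stop",lambda u:(183,199),[u for u in range(144,378,4) ])):
    pts=[]
    for u in cols:
        l,h=rng(u);w=p[l:h,u].min(1).astype(float);w=np.clip(w-np.median(w)-40,0,None)
        if w.sum()>0:pts.append((u,(w*np.arange(l,h)).sum()/w.sum()))
    X=cast(T,pts,0 if nm=="line" else 4);k=np.polyfit(X[:,1],X[:,0],1);r=X[:,0]-np.polyval(k,X[:,1])
    k=np.polyfit(X[abs(r)<3,1],X[abs(r)<3,0],1)
    print(nm,"x=%.4f*y+%.1f"%tuple(k),"res",np.std(r),"yends",X[:,1].min(),X[:,1].max())
for n,c in(("top",T),("side",S)):
    q=c["pixels"].astype(int);m=((q[...,2]>q[...,0]+40)&(q[...,2]>q[...,1]+25)).astype(np.uint8)
    N,L,st,ce=cv2.connectedComponentsWithStats(m)
    for i in range(1,N):
        if 200<st[i,4]<3000:print(n,st[i],ce[i].round(1),q[L==i].mean(0).round(),cv2.minAreaRect(np.argwhere(L==i)[:,::-1].astype(np.float32)))
```

```text
line x=-0.0443*y+705.0 res 0.35877131383969135 yends -383.6527489952623 386.9481595869068
stop x=0.0035*y+560.1 res 0.36037065641036525 yends -327.6423450271971 301.0492665704242
top [152 153  53  32 760] [177.9 168.7] [ 30.  66. 139.] ((178.11936950683594, 168.53858947753906), (51.55556869506836, 29.94771957397461), 1.9749339818954468)
top [295 155  49  31 748] [318.3 169.9] [ 38.  76. 151.] ((319.0, 170.0), (30.0, 48.0), 90.0)
top [  47  218   53   46 1067] [ 70.8 243.7] [ 22.  53. 106.] ((77.00001525878906, 246.00001525878906), (47.404640197753906, 42.93250274658203), 26.56505012512207)
side [167  99  31  23 404] [179.3 108.4] [ 56.  89. 135.] ((181.10366821289062, 111.06707763671875), (30.037376403808594, 21.534149169921875), 6.340191841125488)
side [237 126  29  44 695] [251.8 150. ] [ 50.  77. 132.] ((252.29727172851562, 146.78379821777344), (43.40133285522461, 25.646244049072266), 80.53767395019531)
side [ 262  201   39   57 1055] [281.2 232.7] [ 48.  77. 134.] ((280.7874755859375, 228.38363647460938), (56.461585998535156, 33.968231201171875), 70.97439575195312)
```

View pics/crop0.png

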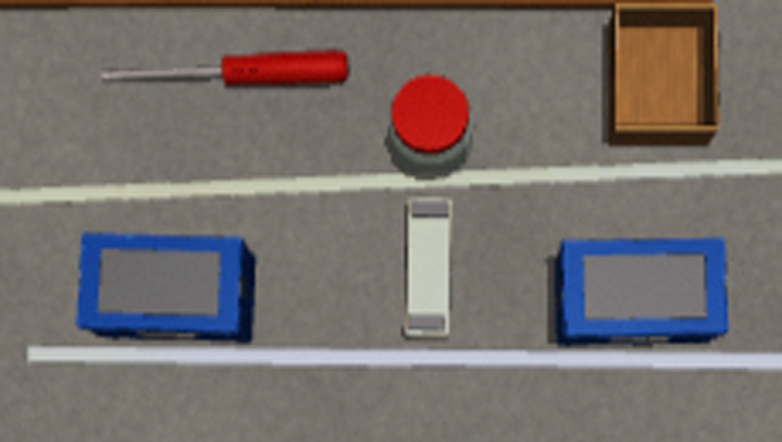

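View pics/crop1.png

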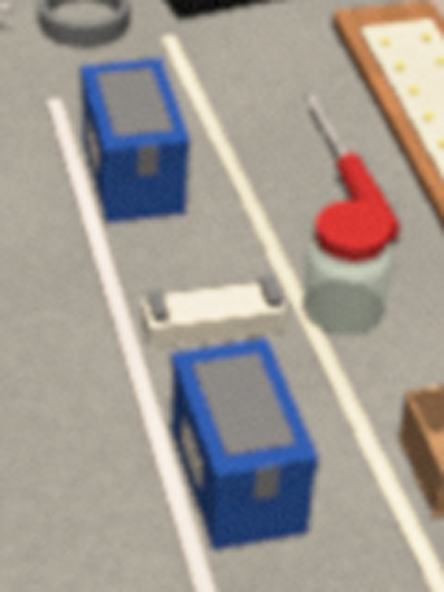

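Run:
```python
import numpy as np
from h import *
T=np.load("pics/top0.npz");S=np.load("pics/side0.npz")
for n,a,b in(("L",[(82,235),(245,240),(239,333),(78,328)],[(160,60),(186,138),(105,150),(82,65)]),("R",[(562,240),(725,240),(727,333),(565,335)],[(267,342),(315,460),(212,470),(174,352)])):
    a=np.array(a)/3.4+[130,85];b=np.array(b)/3.7+[215,110]
    print(n,"tri",[tri(T,p,S,q).round(0).tolist() for p,q in zip(a,b)])
    X=cast(T,a,80);print("top@80",X.round(0)[:,:2].tolist(),X.mean(0).round(1),"yaw",[np.degrees(np.arctan2(d[1],d[0])).round(1) for d in (X[0]-X[3],X[1]-X[2])],np.degrees(np.arctan2(*( (X[1]-X[0])[[0,1]]*[1,-1]))).round(1),np.linalg.norm(X[1]-X[0]).round(),np.linalg.norm(X[0]-X[3]).round())
for n,uv,z in(("jar",(430,114),90),("ball far-l",(407,198),35),("ball far-r",(451,200),35),("ball near-r",(448,332),35),("ball nl",(404,330),35),("cart nl",(612,130),50),("cart nr",(716,130),50),("sd tip",(102,76),10),("sd end",(348,66),15)):
    print(n,cast(T,np.array(uv)/3.4+[130,85],z).round(0))
```

```text
L tri [[643.0, 256.0, 79.0], [637.0, 132.0, 87.0], [569.0, 136.0, 82.0], [573.0, 256.0, 83.0]]
top@80 [[643.0, 256.0], [639.0, 133.0], [569.0, 136.0], [572.0, 257.0]] [605.9 195.3  80. ] yaw [np.float64(-0.7), np.float64(-2.6)] -1.5 123.0 70.0
R tri [[640.0, -104.0, 77.0], [640.0, -225.0, 80.0], [569.0, -225.0, 85.0], [570.0, -106.0, 82.0]]
top@80 [[640.0, -104.0], [641.0, -225.0], [571.0, -226.0], [569.0, -106.0]] [ 605.5 -165.5   80. ] yaw [np.float64(1.7), np.float64(0.5)] 0.2 121.0 71.0
jar [[733.  -5.  90.]]
ball far-l [[681.  13.  35.]]
ball far-r [[680. -21.  35.]]
ball near-r [[576. -20.  35.]]
ball nl [[577.  14.  35.]]
cart nl [[ 732. -145.   50.]]
cart nr [[ 732. -226.   50.]]
sd tip [[786. 262.  10.]]
sd end [[793.  62.  15.]]
```

Create d.py:
```python
import sys,numpy as np
from scipy.spatial.transform import Rotation as Ro
from station import arm, eyes, order
x,y,z,yaw,tilt=map(float,sys.argv[1:6])   # tilt>0: fingers point back to the robot
s=arm.state();R=np.array(s["tool_rot"]);p=np.array(s["ee_pos"])
Rt=(Ro.from_euler('z',yaw,degrees=True)*Ro.from_euler('y',tilt,degrees=True)).as_matrix()@np.array([[-1,0,0],[0,1,0],[0,0,-1.]])
print(s["clock"],"at",p.round(1),"shift",(R.T@(np.array([x,y,z])-p)).round(1),"rot",Ro.from_matrix(R.T@Rt).as_rotvec(degrees=True).round(1))
```

```bash
python3 d.py 664 195 180 0 0
```

```text
0.1 at [208.7 588.7 230.4] shift [-560.6 -218.8   50.8] rot [ -0.1  -0.  -19.5]
```

Careful with the scale: shifts go in shares of 80 cm and turns go in shares of 2 pi rad. That gives: -560 mm is -0.7, -219 mm is -0.2738, -19.5 degrees is -0.0542.

Request:
{"name": "run_rows", "arguments": {"deltas": [[-0.7, -0.2738, 0.0625, 0, 0, -0.0542], [-0.7, -0.2738, 0.0625, 0, 0, -0.0542], [-0.7, -0.2738, 0.0625, 0, 0, -0.0542], [-0.7, -0.2738, 0.0625, 0, 0, -0.0542], [-0.7, -0.2738, 0.0625, 0, 0, -0.0542], [-0.7, -0.2738, 0.0625, 0, 0, -0.0542], [-0.7, -0.2738, 0.0625, 0, 0, -0.0542], [-0.7, -0.2738, 0.0625, 0, 0, -0.0542], [-0.7, -0.2738, 0.0625, 0, 0, -0.0542], [-0.7, -0.2738, 0.0625, 0, 0, -0.0542]], "aperture": 60}}

```text
clock: 1.1
ee_pos: [584.7, 263.1, 189.6]
tool_rot: [[-1.0, 0.0, -0.001], [0.0, 1.0, -0.0], [0.001, -0.0, -1.0]]
contact_force: [1.9, 1.2, 0.5]
gripper_width: 60.1
grasp_force: 0.0
```

```bash
python3 d.py 664 195 180 0 0
```

```text
1.1 at [584.7 263.1 189.6] shift [-79.3 -68.1   9.5] rot [-0. -0. -0.]
```

In the tool's units: -79 mm is -0.0988, -68 mm is -0.085.

Request:
{"name": "run_rows", "arguments": {"deltas": [[-0.055, -0.0463, 0.0063, 0, 0, 0], [-0.0988, -0.085, 0.0125, 0, 0, 0], [-0.0988, -0.085, 0.0125, 0, 0, 0], [-0.0988, -0.085, 0.0125, 0, 0, 0]]}}

```text
clock: 1.5
ee_pos: [663.4, 193.7, 178.5]
tool_rot: [[-1.0, 0.005, -0.002], [0.005, 1.0, -0.002], [0.002, -0.002, -1.0]]
contact_force: [-0.2, 0.2, 0.6]
gripper_width: 59.9
grasp_force: 0.0
```

```bash
python3 d.py 664 195 62 0 0
```

Run:
```python
from station import arm, eyes, order
import numpy as np
s=arm.state();E=eyes.read_camera("wrist")["extrinsics"];R=E[:3,:3];C=-R.T@E[:3,3]
print("cam in tool",s["tool_rot"].T@(C-s["ee_pos"]),"axis",s["tool_rot"].T@R[2])
```

```text
1.5 at [663.4 193.7 178.5] shift [ -0.8   1.5 116.5] rot [-0.1 -0.1 -0.3]
cam in tool [  76.09747321   -0.48914308 -142.76470811] axis [-0.29602971  0.00109333  0.95517811]
```

In the tool's units: 116 mm is 0.145, 112 mm is 0.14.

Request:
{"name": "run_rows", "arguments": {"deltas": [[0, 0.0013, 0.0563, 0, 0, 0], [0, 0.0013, 0.1125, 0, 0, 0], [0, 0.0013, 0.14, 0, 0, 0], [0, 0.0013, 0.145, 0, 0, 0], [0, 0.0013, 0.145, 0, 0, 0]]}}

```text
clock: 2.05
ee_pos: [661.8, 199.4, 64.3]
tool_rot: [[-1.0, -0.002, -0.001], [-0.002, 1.0, 0.001], [0.001, 0.001, -1.0]]
contact_force: [-0.2, 1.1, 1.1]
gripper_width: 60.0
grasp_force: 0.0
```

Request:
{"name": "run_rows", "arguments": {"deltas": [[0.0075, 0, 0, 0, 0, 0], [0.0125, 0, 0, 0, 0, 0], [0.0163, 0, 0, 0, 0, 0]]}}

```text
clock: 2.35
ee_pos: [650.8, 198.5, 66.4]
tool_rot: [[-1.0, 0.0, 0.004], [0.0, 1.0, 0.002], [-0.004, 0.002, -1.0]]
contact_force: [2.7, 1.8, 2.1]
gripper_width: 60.0
grasp_force: 1.8
```

```bash
python3 - <<'E'
from station import arm, eyes, order
print(arm.state()["joints"])
E
```

```text
[-27.45061166  35.38380459  11.67422288  80.93381253  -7.51314129
  64.1694244   75.35930535]
```

In the tool's units: 32 mm is 0.04, 25 mm is 0.0313.

Request:
{"name": "run_rows", "arguments": {"deltas": [[0.005, 0, 0, 0, 0, 0], [0.0113, 0, -0.005, 0, 0, 0], [0.0175, 0, -0.01, 0, 0, 0], [0.0238, 0, -0.0138, 0, 0, 0], [0.0313, 0, -0.0188, 0, 0, 0], [0.04, 0, -0.0238, 0, 0, 0]]}}

```text
clock: 2.95
ee_pos: [618.8, 197.8, 84.9]
tool_rot: [[-1.0, 0.001, 0.004], [0.001, 1.0, 0.001], [-0.004, 0.001, -1.0]]
contact_force: [2.8, 0.7, 4.0]
gripper_width: 60.2
grasp_force: 2.3
```

Run:
```python
from station import arm, eyes, order
import cv2
cv2.imwrite("pics/side1.png",cv2.resize(eyes.read_camera("side")["pixels"][90:290,190:360,::-1],None,fx=2.5,fy=2.5))
```

```text
(no output)
```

View pics/side1.png

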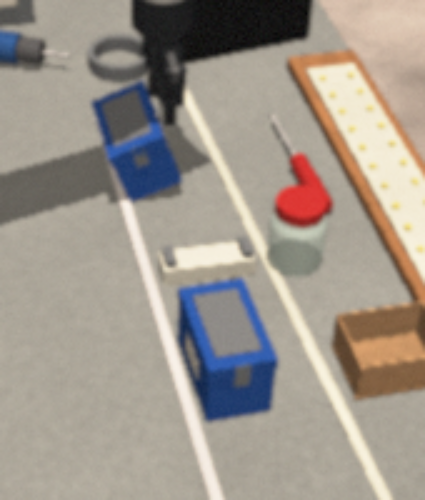

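In the tool's units: 64 mm is 0.08, -60 mm is -0.075.

Request:
{"name": "run_rows", "arguments": {"deltas": [[0.01, 0, -0.005, 0, 0, 0], [0.02, 0, -0.0075, 0, 0, 0], [0.03, 0, -0.01, 0, 0, 0], [0.0413, 0, -0.0113, 0, 0, 0], [0.0513, 0, -0.0125, 0, 0, 0], [0.0625, 0, -0.0125, 0, 0, 0], [0.0725, 0, -0.0125, 0, 0, 0], [0.08, 0, -0.0125, 0, 0, 0], [0.08, 0, -0.075, 0, 0, 0]]}}

```text
clock: 3.9
ee_pos: [548.1, 196.3, 136.5]
tool_rot: [[-1.0, -0.001, -0.013], [-0.0, 1.0, -0.006], [0.013, -0.006, -1.0]]
contact_force: [1.1, 0.1, 1.0]
gripper_width: 60.1
grasp_force: 0.0
```

```bash
python3 d.py 664 -166 180 0 0
```

Run:
```python
from station import arm, eyes, order
import numpy as np,cv2
print(arm.state()["joints"].round(1))
c=eyes.read_camera("side")
cv2.imwrite("pics/side2.png",cv2.resize(c["pixels"][90:290,190:360,::-1],None,fx=2.5,fy=2.5))
```

```text
3.9 at [548.1 196.3 136.5] shift [-115.2 -362.6  -43. ] rot [-0.3 -0.7  0. ]
[-32.2  21.   11.9  92.8  -4.6  67.5  70.8]
```

View pics/side2.png

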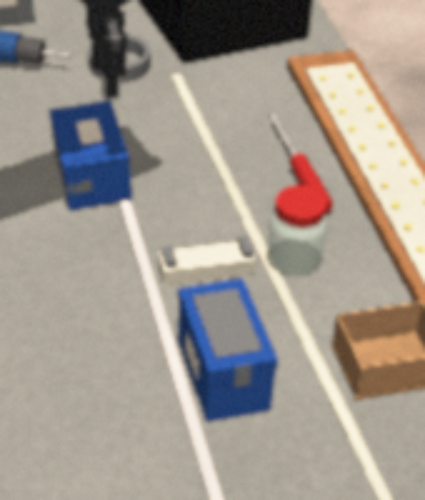

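In the tool's units: -363 mm is -0.4538, -335 mm is -0.4188, -0.7 degrees is -0.0019.

Request:
{"name": "run_rows", "arguments": {"deltas": [[-0.0375, -0.0125, -0.0538, 0, 0, 0], [-0.075, -0.0625, -0.0538, 0, -0.0019, 0], [-0.1125, -0.1188, -0.0538, 0, -0.0019, 0], [-0.1438, -0.175, -0.0538, 0, -0.0019, 0], [-0.1438, -0.2375, -0.0538, 0, -0.0019, 0], [-0.1438, -0.3, -0.0538, 0, -0.0019, 0], [-0.1438, -0.3625, -0.0538, 0, -0.0019, 0], [-0.1438, -0.4188, -0.0538, 0, -0.0019, 0], [-0.1438, -0.4538, -0.0538, 0, -0.0019, 0], [-0.1438, -0.4538, -0.0538, 0, -0.0019, 0]]}}

```text
clock: 4.95
ee_pos: [666.7, -173.5, 186.1]
tool_rot: [[-1.0, 0.01, 0.012], [0.01, 1.0, -0.004], [-0.012, -0.004, -1.0]]
contact_force: [0.1, 0.0, 0.7]
gripper_width: 59.6
grasp_force: 0.0
```

```bash
python3 d.py 664 -166 64 0 0
```

```text
4.95 at [ 666.7 -173.5  186.1] shift [  4.2   8.  122. ] rot [-0.2  0.7 -0.6]
```

In the tool's units: 114 mm is 0.1425, 110 mm is 0.1375.

Request:
{"name": "run_rows", "arguments": {"deltas": [[0, 0, 0, 0, 0, 0], [0, 0, 0.05, 0, 0, 0], [0, 0, 0.1063, 0, 0, 0], [0, 0, 0.1375, 0, 0, 0], [0, 0, 0.1425, 0, 0, 0], [0, 0, 0.1425, 0, 0, 0]]}}

```text
clock: 5.55
ee_pos: [670.1, -163.6, 71.9]
tool_rot: [[-1.0, -0.002, 0.011], [-0.002, 1.0, 0.001], [-0.011, 0.001, -1.0]]
contact_force: [0.0, -0.3, 0.6]
gripper_width: 60.0
grasp_force: 0.0
```

```bash
python3 d.py 651 -166 66 0 0
```

```text
5.55 at [ 670.1 -163.6   71.9] shift [19.1 -2.4  5.7] rot [0.  0.6 0.1]
```

In the tool's units: 19 mm is 0.0238, 14 mm is 0.0175, 0.6 degrees is 0.0017.

Request:
{"name": "run_rows", "arguments": {"deltas": [[0.01, -0.0025, 0.0063, 0, 0.0017, 0], [0.0175, -0.0025, 0.0075, 0, 0.0017, 0], [0.0238, -0.0025, 0.0075, 0, 0.0017, 0]]}}

```text
clock: 5.85
ee_pos: [651.0, -168.0, 67.1]
tool_rot: [[-1.0, 0.001, 0.004], [0.001, 1.0, -0.001], [-0.004, -0.001, -1.0]]
contact_force: [0.1, -1.0, 0.5]
gripper_width: 60.1
grasp_force: 0.8
```

Request:
{"name": "run_rows", "arguments": {"deltas": [[0.005, 0, 0, 0, 0, 0], [0.0113, 0, -0.005, 0, 0, 0], [0.0175, 0, -0.01, 0, 0, 0], [0.0238, 0, -0.0138, 0, 0, 0], [0.0313, 0, -0.0188, 0, 0, 0], [0.04, 0, -0.0238, 0, 0, 0]]}}

```text
clock: 6.45
ee_pos: [618.6, -167.6, 85.4]
tool_rot: [[-1.0, 0.0, 0.002], [0.0, 1.0, -0.0], [-0.002, -0.0, -1.0]]
contact_force: [1.6, -1.3, 3.5]
gripper_width: 59.9
grasp_force: 1.4
```

In the tool's units: -90 mm is -0.1125, 66 mm is 0.0825.

Request:
{"name": "run_rows", "arguments": {"deltas": [[0.01, 0, -0.005, 0, 0, 0], [0.02, 0, -0.0075, 0, 0, 0], [0.03, 0, -0.01, 0, 0, 0], [0.0413, 0, -0.0113, 0, 0, 0], [0.0513, 0, -0.0125, 0, 0, 0], [0.0625, 0, -0.0125, 0, 0, 0], [0.0725, 0, -0.0125, 0, 0, 0], [0.0825, 0, -0.0125, 0, 0, 0], [0.0825, 0, -0.075, 0, 0, 0], [0.0825, 0, -0.1125, 0, 0, 0]]}}

```text
clock: 7.45
ee_pos: [552.3, -167.6, 176.7]
tool_rot: [[-1.0, 0.001, 0.002], [0.001, 1.0, -0.0], [-0.002, -0.0, -1.0]]
contact_force: [-0.1, -0.4, 0.6]
gripper_width: 59.8
grasp_force: 0.0
```

Run:
```python
from station import arm, eyes, order
import numpy as np,cv2
from h import *
print(arm.state()["joints"].round(1))
c=eyes.read_camera("side");np.savez("pics/side3.npz",**c)
t=eyes.read_camera("top");np.savez("pics/top3.npz",**t)
cv2.imwrite("pics/both3.png",np.hstack([cv2.resize(c["pixels"][90:290,190:360,::-1],None,fx=2,fy=2),cv2.resize(t["pixels"][90:290,140:360,::-1],None,fx=2,fy=2)]))
```

```text
[ -2.2  18.2  20.   91.9  -6.5  70.9 108.9]
```

View pics/both3.png

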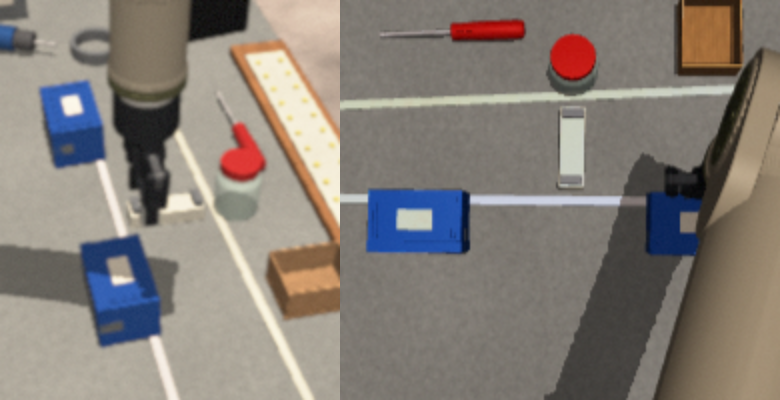

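In the tool's units: -88 mm is -0.11, 87 mm is 0.1088, 85 degrees is 0.2361.

Request:
{"name": "run_rows", "arguments": {"deltas": [[-0.0125, 0, -0.025, 0, 0, 0.0236], [-0.0375, 0.0125, -0.0313, 0, 0, 0.0472], [-0.0625, 0.0375, -0.0313, 0, 0, 0.0708], [-0.0875, 0.075, -0.0313, 0, 0, 0.0944], [-0.11, 0.1, -0.0313, 0, 0, 0.1181], [-0.11, 0.1088, -0.0313, 0, 0, 0.1417], [-0.11, 0.1088, -0.0313, 0, 0, 0.1653], [-0.11, 0.1088, -0.0313, 0, 0, 0.1889], [-0.11, 0.1088, -0.0313, 0, 0, 0.2125], [-0.11, 0.1088, -0.0313, 0, 0, 0.2361]], "aperture": 30}}

```text
clock: 8.55
ee_pos: [640.2, -80.3, 198.9]
tool_rot: [[-0.081, 0.997, 0.001], [0.997, 0.081, 0.0], [0.0, 0.001, -1.0]]
contact_force: [0.1, -0.3, 0.6]
gripper_width: 30.2
grasp_force: 0.0
```

Request:
{"name": "run_rows", "arguments": {"deltas": [[0, 0, 0, 0, 0, 0.0236], [0, 0, 0, 0, 0, 0.0472], [0, 0, 0, 0, 0, 0.0708], [0, 0, 0, 0, 0, 0.0944], [0, 0, 0, 0, 0, 0.1181], [0, 0, 0, 0, 0, 0.1417], [0, 0, 0, 0, 0, 0.1653], [0, 0, 0, 0, 0, 0.1889], [0, 0, 0, 0, 0, 0.2125], [0, 0, 0, 0, 0, 0.2361]]}}

```text
clock: 9.55
ee_pos: [640.2, -80.4, 199.0]
tool_rot: [[0.986, 0.167, 0.001], [0.167, -0.986, 0.0], [0.001, -0.0, -1.0]]
contact_force: [0.3, -0.3, 0.7]
gripper_width: 30.1
grasp_force: 0.0
```

```bash
python3 d.py 640 -80 200 180 -22; python3 -c "
from station import arm, eyes, order;print(arm.state()['joints'].round(1))"
```

```text
9.55 at [640.2 -80.4 199. ] shift [-0.2 -0.4 -1. ] rot [  1.8 -22.    9.5]
[-28.5  32.3  50.3  79.5 -24.8  79.5 -58.5]
```

In the tool's units: -22 degrees is -0.0611.

Request:
{"name": "run_rows", "arguments": {"deltas": [[0, 0, 0, 0.0017, -0.0194, 0.0083], [0, 0, 0, 0.0033, -0.0389, 0.0167], [0, 0, 0, 0.005, -0.0611, 0.0264], [0, 0, 0, 0.005, -0.0611, 0.0264], [0, 0, 0, 0.005, -0.0611, 0.0264], [0, 0, 0, 0.005, -0.0611, 0.0264]]}}

```text
clock: 10.15
ee_pos: [640.6, -81.3, 201.0]
tool_rot: [[0.929, 0.006, -0.37], [0.005, -1.0, -0.003], [-0.37, 0.001, -0.929]]
contact_force: [-0.6, -0.0, 0.7]
gripper_width: 30.3
grasp_force: 0.0
```

Run:
```python
from station import arm, eyes, order
import numpy as np,cv2
print(arm.state()["joints"].round(1))
c=eyes.read_camera("wrist");np.savez("pics/wrist4.npz",**c)
cv2.imwrite("pics/wrist4.png",c["pixels"][:,:,::-1])
```

```text
[-16.8  50.7  48.   52.8 -27.4 108.7 -69. ]
```

View pics/wrist4.png

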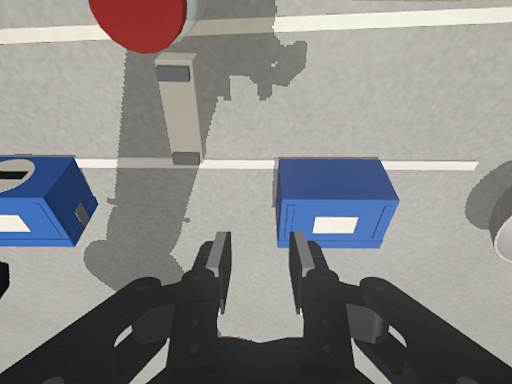

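Run:
```python
import numpy as np,cv2
from h import *
T=np.load("pics/top3.npz");S=np.load("pics/side3.npz")
q=T["pixels"].astype(int);m=((q[...,2]>q[...,0]+40)&(q[...,2]>q[...,1]+25)).astype(np.uint8);m[:, :145]=0;m[:,240:]=0;m[:150]=0;m[230:]=0
vs,us=np.nonzero(m);print(us.min(),us.max(),vs.min(),vs.max())
f=[(u,np.nonzero(m[:,u])[0].min()) for u in range(us.min()+4,us.max()-5)]
n=[(u,np.nonzero(m[:,u])[0].max()+1) for u in range(us.min()+4,us.max()-5)]
for l,z in((f,75),(f,70),(n,70),(n,0)):
    X=cast(T,l,z);k=np.polyfit(X[:,1],X[:,0],1);print(z,"slope",k[0].round(4),"x at 195",np.polyval(k,195).round(1))
for v in(190,200,208):
    r=np.nonzero(m[v])[0];print(v,cast(T,[(r.min(),v),(r.max()+1,v)],71)[:,:2].round(0).tolist())
```

```bash
python3 d.py 640 150 220 180 0
```

```text
153 204 185 216
75 slope -0.0057 x at 195 564.2
70 slope -0.0057 x at 195 564.8
70 slope 0.0149 x at 195 485.0
0 slope 0.0149 x at 195 486.8
190 [[551.0, 256.0], [552.0, 125.0]]
200 [[526.0, 255.0], [527.0, 130.0]]
208 [[505.0, 254.0], [506.0, 132.0]]
10.2 at [640.5 -81.  202.1] shift [  -5.9 -231.   -17. ] rot [ 0.1 21.7  0.3]
```

In the tool's units: -276 mm is -0.345, -265 mm is -0.3313, 21.7 degrees is 0.0603.

Request:
{"name": "run_rows", "arguments": {"deltas": [[0, -0.0375, -0.0125, 0, 0.0194, 0], [0, -0.0875, -0.0213, 0, 0.0389, 0.0008], [-0.025, -0.1438, -0.0213, 0, 0.0603, 0.0008], [-0.0625, -0.1938, -0.025, 0, 0.0603, 0.0008], [-0.1125, -0.2375, -0.025, 0, 0.0603, 0.0008], [-0.15, -0.2875, -0.0375, 0, 0.0603, 0.0008], [-0.1875, -0.3313, -0.0563, 0, 0.0603, 0.0008], [-0.2, -0.345, -0.0563, 0, 0.0603, 0.0008], [-0.2, -0.345, -0.0563, 0, 0.0603, 0.0008]], "aperture": 70}}

```text
clock: 11.1
ee_pos: [505.2, 198.8, 303.5]
tool_rot: [[1.0, 0.009, -0.002], [0.009, -1.0, 0.007], [-0.002, -0.007, -1.0]]
contact_force: [0.7, 0.4, 0.6]
gripper_width: 70.2
grasp_force: 0.0
```

```bash
python3 d.py 463 194 180 182.5 0;python3 -c "
from station import arm, eyes, order;print(arm.state()['joints'].round(1))"
```

```text
11.1 at [505.2 198.8 303.5] shift [-41.9   5.3 123.6] rot [-0.4  0.1 -2. ]
[ -71.1   14.8   57.8   86.1  -12.9   86.  -102.7]
```

In the tool's units: 124 mm is 0.155, 115 mm is 0.1438, -2 degrees is -0.0056.

Request:
{"name": "run_rows", "arguments": {"deltas": [[-0.0275, 0.0025, 0.0375, 0, 0, -0.0056], [-0.0525, 0.005, 0.0875, 0, 0, -0.0056], [-0.0525, 0.0063, 0.1438, 0, 0, -0.0056], [-0.0525, 0.0063, 0.155, 0, 0, -0.0056], [-0.0525, 0.0063, 0.155, 0, 0, -0.0056], [-0.0525, 0.0063, 0.155, 0, 0, -0.0056]]}}

```text
clock: 11.7
ee_pos: [466.2, 189.2, 179.3]
tool_rot: [[0.999, 0.035, -0.002], [0.035, -0.999, -0.0], [-0.002, 0.0, -1.0]]
contact_force: [1.4, -0.4, 0.5]
gripper_width: 70.5
grasp_force: 0.0
```

```bash
python3 d.py 463 194 28 182.5 0
```

```text
11.7 at [466.2 189.2 179.3] shift [ -2.8  -4.9 151.3] rot [ 0.   0.1 -0.5]
```

In the tool's units: 153 mm is 0.1913, 150 mm is 0.1875, -0.5 degrees is -0.0014.

Request:
{"name": "run_rows", "arguments": {"deltas": [[-0.005, -0.0063, 0, 0, 0, -0.0014], [-0.005, -0.0063, 0.0563, 0, 0, -0.0014], [-0.005, -0.0063, 0.1125, 0, 0, -0.0014], [-0.005, -0.0063, 0.1625, 0, 0, -0.0014], [-0.005, -0.0063, 0.1875, 0, 0, -0.0014], [-0.005, -0.0063, 0.1913, 0, 0, -0.0014], [-0.005, -0.0063, 0.1913, 0, 0, -0.0014]]}}

```text
clock: 12.4
ee_pos: [460.9, 194.5, 25.2]
tool_rot: [[0.999, 0.045, -0.003], [0.045, -0.999, -0.002], [-0.003, 0.002, -1.0]]
contact_force: [0.5, 0.2, -0.2]
gripper_width: 70.2
grasp_force: 0.0
```

```bash
python3 d.py 475 194 26 182.5 0
```

```text
12.4 at [460.9 194.5  25.2] shift [14.1  1.2 -0.8] rot [0.1 0.2 0.1]
```

In the tool's units: 100 mm is 0.125, 90 mm is 0.1125.

Request:
{"name": "run_rows", "arguments": {"deltas": [[0.01, 0, 0, 0, 0, 0], [0.02, 0.0013, 0, 0, 0, 0], [0.0325, 0.0013, 0, 0, 0, 0], [0.0463, 0.0025, 0, 0, 0, 0], [0.06, 0.0025, 0, 0, 0, 0], [0.0738, 0.0038, 0, 0, 0, 0], [0.0875, 0.0038, 0, 0, 0, 0], [0.1, 0.005, 0, 0, 0, 0], [0.1125, 0.005, 0, 0, 0, 0], [0.125, 0.0063, 0, 0, 0, 0]]}}

```text
clock: 13.4
ee_pos: [560.8, 193.7, 23.8]
tool_rot: [[0.999, 0.045, -0.005], [0.045, -0.999, -0.002], [-0.005, 0.002, -1.0]]
contact_force: [-3.0, -0.1, 1.0]
gripper_width: 69.8
grasp_force: 0.0
```

Request:
{"name": "run_rows", "arguments": {"deltas": [[0.0075, 0, 0, 0, 0, 0], [0.0125, 0, 0, 0, 0, 0], [0.015, 0, 0, 0, 0, 0], [0.015, 0, 0, 0, 0, 0]]}}

```text
clock: 13.8
ee_pos: [572.3, 194.0, 23.7]
tool_rot: [[0.999, 0.045, -0.004], [0.045, -0.999, -0.002], [-0.004, 0.002, -1.0]]
contact_force: [-1.2, -0.2, -1.3]
gripper_width: 70.1
grasp_force: 0.0
```

Create look.py:
```python
import sys,numpy as np,cv2
from h import *
from station import arm, eyes, order
n=sys.argv[1]
t=eyes.read_camera("top");s=eyes.read_camera("side");np.savez(f"pics/top{n}.npz",**t);np.savez(f"pics/side{n}.npz",**s)
a=cv2.resize(t["pixels"][110:230,130:240,::-1],None,fx=3.5,fy=3.5,interpolation=2);b=cv2.resize(s["pixels"][95:215,195:305,::-1],None,fx=3.5,fy=3.5,interpolation=2)
cv2.imwrite(f"pics/both{n}.png",np.hstack([a,b]))
```

```bash
python3 look.py 5
```

```text
(no output)
```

View pics/both5.png

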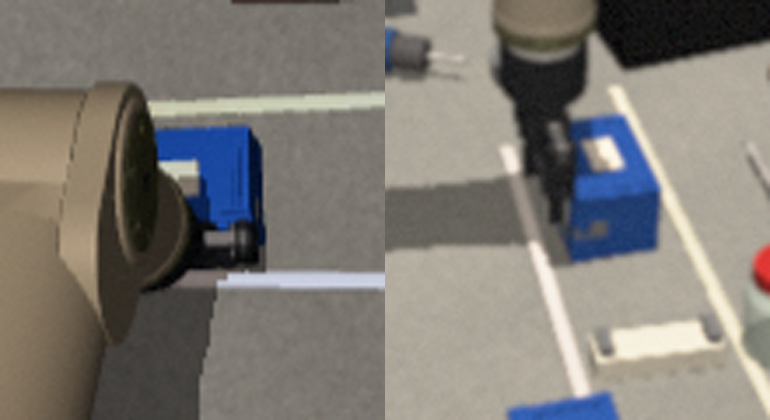

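Create edge.py:
```python
import sys,numpy as np
from h import *
T=np.load(f"pics/top{sys.argv[1]}.npz");lo,hi=int(sys.argv[2]),int(sys.argv[3]);q=T["pixels"].astype(float)
b=q[...,2]-q[...,0];pts=[]
for u in range(lo,hi):
    c=b[:,u]
    i=next((v for v in range(130,175) if c[v]>45 and c[v+1]>45),None)
    if i:pts.append((u,i-1+ (45-c[i-1])/(c[i]-c[i-1])))
X=cast(T,np.array(pts)+[0,0],70);k,r=np.polyfit(X[:,1],X[:,0],1),0
k=np.polyfit(X[:,1],X[:,0],1);print("yaw %.2f"%-np.degrees(np.arctan(k[0])),"x at 194: %.1f"%np.polyval(k,194),"y",X[[0,-1],1].round(),"res",np.std(X[:,0]-np.polyval(k,X[:,1])).round(2))
```

```bash
python3 edge.py 5 178 202
```

Run:
```python
import numpy as np
from h import *
S=np.load("pics/side5.npz");print(cast(S,[272.1,165.6],0))
```

```text
yaw 1.33 x at 194: 665.9 y [197. 137.] res 1.08
[[ 6.64251516e+02  1.46330318e+02 -1.13686838e-13]]
```

In the tool's units: 30 mm is 0.0375, 28 mm is 0.035.

Request:
{"name": "run_rows", "arguments": {"deltas": [[0.01, 0, 0, 0, 0, 0], [0.02, 0.0013, 0, 0, 0, 0], [0.0288, 0.0013, 0, 0, 0, 0], [0.035, 0.0013, 0, 0, 0, 0], [0.0375, 0.0013, 0, 0, 0, 0], [0.0375, 0.0013, 0, 0, 0, 0]]}}

```text
clock: 14.5
ee_pos: [602.6, 194.3, 23.6]
tool_rot: [[0.999, 0.045, -0.004], [0.045, -0.999, -0.002], [-0.004, 0.002, -1.0]]
contact_force: [-1.4, -0.2, -0.8]
gripper_width: 69.8
grasp_force: 0.0
```

Request:
{"name": "run_rows", "arguments": {"deltas": [[-0.0188, 0, 0, 0, 0, 0], [-0.0375, -0.0013, 0, 0, 0, 0], [-0.05, -0.0013, -0.0375, 0, 0, 0], [-0.075, -0.0013, -0.0938, 0, 0, 0], [-0.125, -0.0013, -0.1375, 0, 0, 0], [-0.15, 0.05, -0.1625, 0, 0, 0], [-0.15, -0.0125, -0.1625, 0, 0, 0], [-0.15, -0.0688, -0.1625, 0, 0, 0], [-0.15, -0.125, -0.1625, 0, 0, 0], [-0.15, -0.175, -0.1625, 0, 0, 0]]}}

```text
clock: 15.5
ee_pos: [476.3, 332.0, 154.6]
tool_rot: [[0.999, 0.046, -0.003], [0.046, -0.999, 0.0], [-0.003, -0.0, -1.0]]
contact_force: [0.5, -0.4, 1.0]
gripper_width: 70.1
grasp_force: 0.0
```

```bash
python3 look.py 6; python3 edge.py 6 158 202
```

```text
yaw 2.15 x at 194: 694.6 y [250. 138.] res 0.98
```

View pics/both6.png

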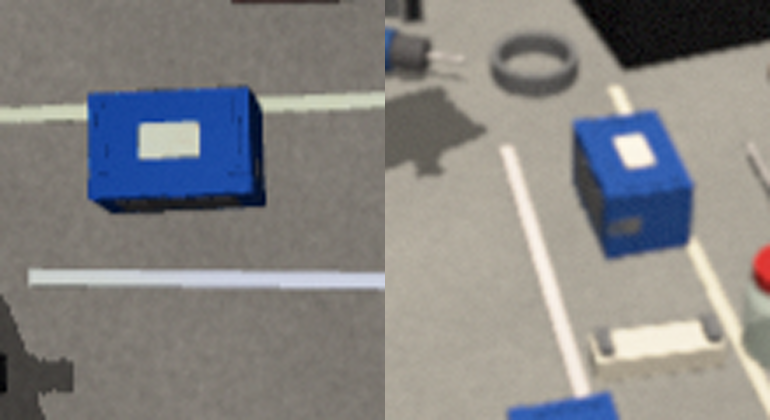

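Run:
```python
import numpy as np
from h import *
S=np.load("pics/side6.npz");S0=np.load("pics/side0.npz")
c=cast(S,[282.1,164.4],0)[0];print("corner",c.round(1),"line there",705-.0443*c[1])
q=S0["pixels"].astype(float)  # line in the side view, before: bright centroid per row
for v in(160,164,168,172):
    w=np.clip(q[v,262:300].min(1)-150,0,None);u=(w*np.arange(262,300)).sum()/w.sum();X=cast(S0,[u,v],0)[0];print(v,round(u,1),X.round(1),"top fit",round(705-.0443*X[1],1))
```

```text
corner [696.7 145.8   0. ] line there 698.5410871181386
160 280.8 [698.6 168.3   0. ] top fit 697.5
164 281.5 [695.3 148.1   0. ] top fit 698.4
168 282.9 [694.5 127.9   0. ] top fit 699.3
172 283.5 [691.2 108.6  -0. ] top fit 700.2
```

```bash
python3 -c "
from station import arm, eyes, order;print(order.job_done())"
```

```text
the job is handed in; nothing more can be done
None
```

Job handed in at about 15.6 s: both crates were tipped onto their near sides against the strip, and the stamped one (crate_a, the left one) was pushed until its lower leading edge measured within about 2 mm of the dispatch line's centre and 0.4° of parallel; crate_b was left lying by the strip, and I saw no bystander moved in the pictures.

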